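Raise the inspection camera by one turn of its hand wheel

ROBOT

A 6-joint arm with a two-finger parallel gripper is mounted at the origin on the work surface. World frame = base frame: x ahead of the robot, y to its left, z up, the work surface at z = 0. Lengths are in m, angles in rad, forces in N, time in s.
With the tool pointing down it reaches from about 0.375 to 0.9 m from the base axis. Payload 3.1 kg.
Tool frame: the origin (TCP) lies at the very end of the fingers, on their centre line; the grasp point (between the pads) lies 19 mm behind it (manip.hold_point_z is the distance from the TCP to the grasp point, in m); y points along the fingers, z is the direction in which the jaws open and shut, and the axes are right-handed (so a half turn about y gives the same grasp; the last joint's range is limited). The gripper opens to 85 mm and grips with 20 to 120 N. Pads are 22 mm wide; open, the fingers measure 114 mm over their backs; the gripper's body (76 mm by 85 mm) begins 54 mm behind the grasp point. The pads swing forward as they close: fully open they stand 13 mm farther back than shut.
Start: joints at [1.119, 0.527, 1.433, -0, 1.181, -0.178], TCP at [0.169, 0.602, 0.231] pointing down, gripper open.
Joint ranges: [-3.08, 3.08], [-0.75, 2.2], [0.22, 2.44], [-1.43, 4.57], [0, 2.65], [-2.85, 2.85]. Speed limits (rad/s): [2.79, 2.79, 3.14, 3.14, 3.14, 3.14].

INTERFACE

Orientations are given as a unit quaternion [x, y, z, w].
In Python, from station import manip, eyes, workorder gives the robot as it stands. The module is installed in compiled form; this text tells all that it offers.
- The arm moves only by the shell command python3 -m jog 'ROWS' [OPENING] [FORCE]. ROWS is JSON, a list of rows, each a list of 2 entries, a list of its own where there are three numbers: the shift along the tool's x, y, z in cm, then the turn about the tool's y in rad. A call has 1 to 20 rows; each row is the pose to reach, as a shift and turn from the pose commanded when the call began, along the tool's axes at that moment; what a row does not reach only later rows make up. A row lasts 1/12 s, in which the tool goes at most 41.7 mm and 7.16 degrees, less where a joint would pass 70% of its speed; a pose out of reach is approached as far as the arm can. A call with a gripper value outside its range is refused whole. OPENING is the finger opening in cm, from 0 to 8.54, set as the call begins (- or left out, the last holds). The fingers move at their own pace and stop on an object; FORCE is the grip in N (left out, the last holds). Time passes only in rows, so rows that repeat a pose let the fingers close. It gives the time, the measured TCP pose, the force and the opening at its end, in the units of the state.
- manip.sense(): the state, without advancing time (a new reading comes with each control period).
- eyes.snapshot(name): name is "side" or "top"; returns a dict with "frame" (480x640x3 uint8, red, green, blue), "vfov" (degrees; the focal length in pixels is half the picture's height over the tangent of half this angle, whatever the lens; pixels are square), "cx", "cy" (the principal point, pixels), "rvec" (rotation vector, rad) and "tvec" (3), from world to camera coordinates, as OpenCV has them. Camera axes: x right, y down, z forward; pixel columns grow to the right and rows downward; lengths in m; the calibration is good to about 2 mm. A picture is of the moment at which its call begins. There is no depth.
- workorder.sign_off(): hands the job in, once; it reports no verdict.
The state is a dict: "t": time; "q": joint angles; "qd": joint speeds; "tau": joint torques, N m; "tcp_pos": TCP position; "tool_rot": TCP orientation; "force": force on the tool from outside, world axes, zero at the start; "ft_torque": the same for the moment, N m; "finger_gap": opening from 0.0 (shut) to 1.0 (fully open).
Only numpy, scipy, OpenCV 4.12 (cv2) and the standard library are available. Lean on these libraries where they do the work, as an engineer would, in place of code of your own. Each camera call takes 0.05 s, during which the arm holds its last target. There are 200 camera calls.

TASK

The inspection camera must come up by one lead of its screw: push the hand wheel on top of the camera stand clockwise (seen from above) by its upright handle, with the fingertips, through exactly one full turn, so that the handle stops where it started, and then take the hand away. Push the handle without taking it between the fingers, do not run on past the full turn, and leave the loose things on the bench where they are.

Things in the scene. Friction and masses are not known exactly. Their poses are not given: they have to be found in the camera images.
- stand: Camera lifting stand, fixed to the bench: aluminium base plate 160 x 290 x 12 mm, two upright 12 mm rods and a 16 mm screw between them, a bridge plate 70 x 150 mm over the rods, its top 192 mm above the bench, and on top of that the hand wheel. Origin on the bench, straight under the wheel's axis; z up. The base plate reaches from 80 mm on the -y side of the origin to 210 mm on its +y side, where a green circuit board lies under the camera.
- wheel_centre (a point): Point on the hand wheel's vertical axis, 236 mm above the bench, level with the top of the hub and of the rim. The aluminium wheel: rim 125 mm outer diameter, 16 mm thick bar, three spokes, hub 30 mm across; only a 5 mm nut on the hub and the handle stand above this level. The axes turn with the wheel: the handle lies in the -x direction of this point.
- handle: Black upright handle of the hand wheel, 20 mm across (22 mm at the thickest), 60 mm tall, turning freely on its own pin. It stands on the rim, its axis 53 mm from the wheel's axis. Origin at the centre of its foot, 239 mm above the bench; its z axis points up along it, its top is at 299 mm.
- wheel (a joint): Turn of the hand wheel in rad, growing clockwise seen from above; a full turn adds 6.283. It starts anywhere from -2.5 to 2.5. At 0 the handle lies on the stand's own -x side. The wheel has no stop within reach; it needs about 3 N at the handle to turn, and stays where it is left, without springing back or coasting.
- carriage: Aluminium carriage on the rods, 50 x 140 x 36 mm, with the black camera (44 mm cube with a lens below) on an arm 150 mm to the stand's +y side; camera top about 190 mm above the bench. Origin at the centre of the carriage's underside, on the screw's axis. The screw lifts it 8 mm for each clockwise turn.
- calculator: Loose black desk calculator lying flat, 150 x 85 x 16 mm, on the bench to the -y side of the stand; leave it. Origin at the centre of its underside.
- carton: Loose brown carton, 70 x 50 x 32 mm, on the bench to the -y side of the stand; leave it. Origin at the centre of its underside.
- spare_lens: Loose black spare lens, 36 mm across, 50 mm tall, standing on the stand's base plate; leave it. Origin at the centre of its underside.
- screwdriver: Loose screwdriver with a black grip, 190 mm long, lying on the bench on the far side of the stand; leave it. Origin under its middle.

How it is judged:
On the way, in this order (a step that is already met when the one before it is completed fails the run):
1. the handle has been pushed about to the opposite side of the wheel, the fingers pushing on the handle (distance of handle from where it was at the start of the episode above 0.092 m and contact force between the fingers and handle above 0.3 N), for 0.1 s.
2. the handle is pushed on round, into the last fifth of the turn, the fingers pushing on the handle (distance of handle from where it was at the start of the episode below 0.06 m and value of joint wheel above 2.5 rad and contact force between the fingers and handle above 0.3 N), for 0.1 s.
At the end, for the whole second after the job is handed in: The hand wheel stands still one full clockwise turn on from its start: the handle is within 10 mm (11 degrees) of where it started, the carriage with the camera is 8 mm higher (within 0.5 mm), and the robot is clear of the stand (distance of handle from where it was at the start of the episode below 0.01 m and value of joint wheel above 3.3 rad and distance of carriage from where it was at the start of the episode between 0.0075 and 0.0085 m and velocity of joint wheel between -0.05 and 0.05 rad/s); the robot touches nothing.
It fails at once if the handle is taken between the fingers (horizontal distance between the grasp point and handle below 0.01 m and z of the grasp point in the frame of handle below 0.068 m).
It fails at once if the wheel is run on more than a quarter turn past the full turn, in either direction (distance of carriage from where it was at the start of the episode above 0.01 m).
It fails at once if a loose thing on the bench is moved by more than 15 mm (distance of any of calculator, carton, spare_lens, screwdriver from where it was at the start of the episode above 0.015 m).
It also fails if it takes over 58 s, if anything falls off the work surface, if the arm or the gripper's body presses on something with over 40 N, if the wrist force passes 120 N, or if a joint passes its speed limit or range.

## Working session

There is one attempt and no reset: what is moved stays moved. The work goes in short steps, Python scripts to look and compute and a shell command to move; the robot and the scene stay as the last step left them, time stands still between calls to the robot, and variables do not carry over. Pictures are saved under pics/ and viewed, about 8 in all and at most 12, crops included, and the job is handed in when it is done.

```bash
mkdir -p pics; cat > h.py <<'E'
import numpy as np, cv2
from station import manip, eyes
from scipy.spatial.transform import Rotation as R
def snap(n):
    s=eyes.snapshot(n); f=240/np.tan(np.radians(s["vfov"])/2)
    K=np.array([[f,0,s["cx"]],[0,f,s["cy"]],[0,0,1]]); return s,K
def proj(s,K,p): return cv2.projectPoints(np.float64(p).reshape(-1,3),np.float64(s["rvec"]),np.float64(s["tvec"]),K,None)[0].reshape(-1,2)
def onz(s,K,uv,z):
    M=cv2.Rodrigues(np.float64(s["rvec"]))[0]; c=-M.T@np.float64(s["tvec"]).ravel()
    d=M.T@np.linalg.inv(K)@np.array([uv[0],uv[1],1.]); return c+d*(z-c[2])/d[2]
def save(s,n): cv2.imwrite(f"pics/{n}.png",s["frame"][:,:,::-1])
E
python3 - <<'E'
from h import *
for n in("top","side"):
    s,K=snap(n);save(s,n+"0");M=cv2.Rodrigues(np.float64(s["rvec"]))[0];print(n,K[0,0],s["cx"],s["cy"],-M.T@np.ravel(s["tvec"]),M.round(3).tolist())
st=manip.sense();print({k:np.round(v,3).tolist() for k,v in st.items()}, manip.hold_point_z);print(R.from_quat(st["tool_rot"]).as_matrix().round(3))
E
```

```text
top 562.5614609846538 321.90951707465615 239.43169508625158 [ 0.43198158 -0.05548384  1.10874857] [[0.026, -1.0, 0.006], [-0.99, -0.027, -0.142], [0.142, -0.002, -0.99]]
side 499.86896234070343 322.03821155348027 235.33633039073715 [ 1.04101626 -0.46047222  0.645021  ] [[0.674, 0.738, -0.021], [0.432, -0.416, -0.8], [-0.6, 0.53, -0.599]]
{'t': 0.1, 'q': [1.119, 0.528, 1.434, 0.0, 1.181, -0.178], 'qd': [0.0, -0.001, -0.001, -0.001, 0.001, -0.002], 'tau': [-0.0, -44.331, -17.859, -0.0, 0.004, 0.0], 'tcp_pos': [0.169, 0.601, 0.23], 'tool_rot': [0.701, -0.097, 0.096, -0.7], 'force': [-0.407, -0.495, 0.787], 'ft_torque': [0.028, 0.003, 0.017], 'finger_gap': 1.0} 0.0187
[[ 0.963 -0.001  0.27 ]
 [-0.27  -0.002  0.963]
 [-0.    -1.    -0.002]]
```

View pics/top0.png

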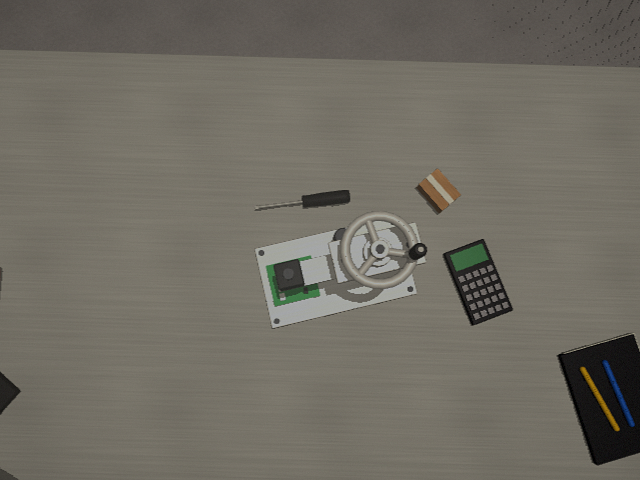

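View pics/side0.png

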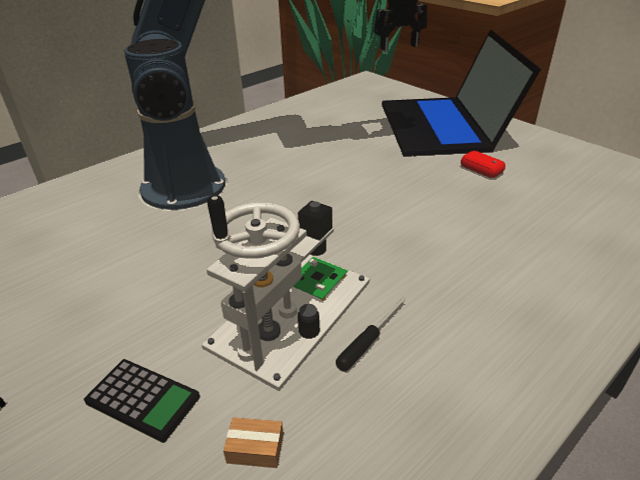

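The top view shows the hub at about (380,249) and the handle on the right at about (419,250). In the side view the hub is at (256,224) and the handle runs from (215,198) down to (221,238). Next I'll compute positions and overlay the model to check them.

```bash
python3 - <<'E'
from h import *
T=snap("top");S=snap("side")
print("hub",onz(*T,(380,249),.24),onz(*S,(256,223),.24))
print("handle top", onz(*S,(215,199),.299),"foot",onz(*S,(221,239),.239),onz(*T,(419,250),.28))
# rim fit: bright pixels? use outer circle model search maximizing edge strength in both
from scipy.optimize import minimize
def dt(s):
    e=cv2.Canny(cv2.GaussianBlur(cv2.cvtColor(s["frame"],7),(3,3),0),60,140); return np.minimum(cv2.distanceTransform(255-e,2,5),6)
D=[(T,dt(T[0])),(S,dt(S[0]))]
a=np.linspace(0,2*np.pi,120)
def cost(p,D=D):
    c=0
    for (sk,d) in D:
        for r in(.0625,.0465):
            P=np.c_[p[0]+r*np.cos(a),p[1]+r*np.sin(a),0*a+.228]
            uv=proj(*sk,P).astype(np.float32); c+=cv2.remap(d.astype(np.float32),uv[:,:1],uv[:,1:],1).mean()
    return c
g=[(cost((x,y)),x,y) for x in np.arange(.51,.57,.001) for y in np.arange(-.18,-.11,.001)]
c=min(g);print("centre",c)
for w,d in zip("TS",D):print(w,min((cost((x,y),[d]),x,y) for x in np.arange(.51,.57,.002) for y in np.arange(-.18,-.11,.002)))
C=np.array(c[1:])
# handle angle from dark blob in top/side
def hc(p):
    t=0
    for s,K in(T,S):
        h=np.array([C[0]+.053*np.cos(p),C[1]+.053*np.sin(p)])
        P=[[*h,z] for z in np.linspace(.245,.295,12)]
        for o in(-.006,0,.006):
            uv=proj(s,K,P)+[o*600,0]; 
            t+=np.mean([s["frame"][int(round(v)),int(round(u))].mean() for u,v in uv])
    return t
ang=np.radians(np.arange(-180,180,1));v=[hc(x) for x in ang];i=np.argsort(v)[:6];print("angle",np.degrees(ang[i]),np.array(v)[i])
p=ang[i].mean();h=C+.053*np.array([np.cos(p),np.sin(p)]);print("handle",h)
out=[]
for s,K in(T,S):
    im=s["frame"][:,:,::-1].copy();im=cv2.resize(im,None,fx=4,fy=4)
    q=lambda P:((proj(s,K,P)+.5)*4-.5)
    for r in(.0625,.0465):cv2.polylines(im,[q(np.c_[C[0]+r*np.cos(a),C[1]+r*np.sin(a),0*a+.228]).astype(int)],1,(0,0,255),1)
    for z in(.239,.299):cv2.polylines(im,[q(np.c_[h[0]+.01*np.cos(a),h[1]+.01*np.sin(a),0*a+z]).astype(int)],1,(0,255,0),1)
    u,w=q([[*C,.24]])[0].astype(int);out.append(im[w-220:w+220,u-200:u+200])
cv2.imwrite("pics/ov.png",np.hstack(out))
E
```

```text
hub [ 0.54399611 -0.14806086  0.24      ] [ 0.55003183 -0.14935691  0.24      ]
handle top [ 0.54119887 -0.20096892  0.299     ] foot [ 0.54605881 -0.20506198  0.239     ] [ 0.53890132 -0.20177453  0.28      ]
centre (np.float32(3.7665052), np.float64(0.542), np.float64(-0.14499999999999996))
T (np.float32(1.8853704), np.float64(0.544), np.float64(-0.14999999999999997))
S (np.float32(1.5749577), np.float64(0.542), np.float64(-0.14599999999999996))
angle [ -98. -102. -103. -101. -100.  -99.] [186.05555556 191.30555556 192.66666667 193.27777778 194.19444444
 195.75      ]
handle [ 0.53234152 -0.19711251]
```

View pics/ov.png

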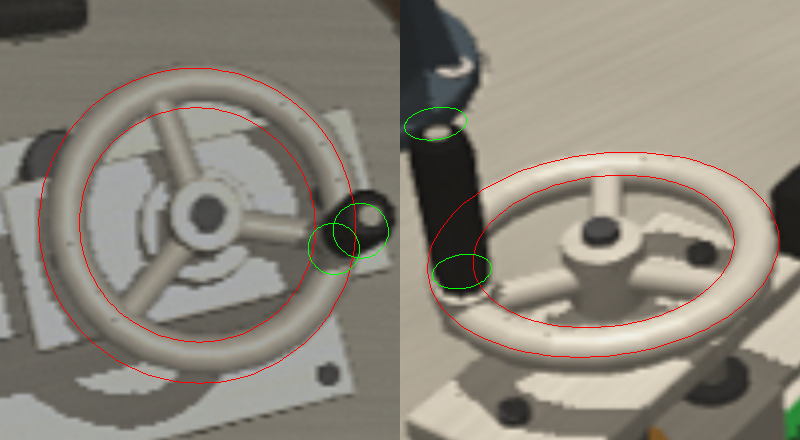

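The overlay puts the wheel centre at about (0.546, -0.148) and the handle at about (0.537, -0.200), which is an angle of -99.5° and a 53 mm radius. After correcting for the overlay offset, both views agree. Next: shut the fingers, rise, and turn the tool axes onto the world axes.

```bash
python3 -m jog '[[[0,-4,0],0],[[0,-8,0],-0.1],[[0,-12,0],-0.2],[[0,-13,0],-0.273],[[0,-13,0],-0.273],[[0,-13,0],-0.273]]' 0 20; python3 -c "
from h import *
s=manip.sense();print(s['q'],s['finger_gap']);print(R.from_quat(s['tool_rot']).as_matrix().round(3))"
```

```text
t: 0.7
tcp_pos: [0.1688, 0.6015, 0.3613]
tool_rot: [-0.707, 0.001, -0.001, 0.707]
force: [-0.1, 0.8, -0.2]
finger_gap: 0.145
[ 1.11852435e+00  4.14861682e-01  1.26039812e+00 -6.93831698e-06
  1.46601373e+00 -4.49557327e-01] 0.1447336179924272
[[ 1.     0.     0.003]
 [-0.003  0.     1.   ]
 [ 0.    -1.     0.   ]]
```

```bash
python3 -m jog '[[[2,0,-2],0],[[5,0,-5],0],[[7.8,0,-7.8],0],[[10.6,0,-10.6],0],[[13.4,0,-13.4],0],[[16.2,0,-16.2],0],[[19,0,-19],0],[[21.8,0,-21.8],0],[[24.6,0,-24.6],0],[[27.4,0,-27.4],0],[[30.2,0,-30.2],0],[[33,0,-33],0],[[35.8,0,-35.8],0],[[38,0,-38.6],0],[[40,0,-41.4],0],[[40.8,0,-45],0],[[40.8,0,-49],0],[[40.8,0,-53],0],[[40.8,0,-56],0],[[40.8,0,-58],0]]' 0 && python3 -m jog '[[[0,0,-4],0],[[0,0,-8],0],[[0,0,-12],0],[[0,0,-16],0],[[0,0,-19],0],[[0,0,-21],0],[[0,0,-21.2],0],[[0,0,-21.2],0],[[0,0,-21.2],0]]' 0; python3 -c "
from h import *
s=manip.sense();print(s['q'],s['finger_gap']);print(R.from_quat(s['tool_rot']).as_matrix().round(3))"
```

```text
t: 2.37
tcp_pos: [0.5749, 0.0183, 0.3579]
tool_rot: [0.707, -0.004, -0.0, -0.707]
force: [0.9, 0.3, -0.0]
finger_gap: 0.001
t: 3.12
tcp_pos: [0.5754, -0.1895, 0.3592]
tool_rot: [-0.706, 0.002, 0.001, 0.708]
force: [0.5, -0.2, 1.0]
finger_gap: -0.002
[-5.02778933e-01  3.88425352e-01  1.30852308e+00  7.43145803e-04
  1.44925781e+00 -2.07205545e+00] -0.0015138943026975502
[[ 1.    -0.004  0.002]
 [-0.002  0.003  1.   ]
 [-0.004 -1.     0.003]]
```

```bash
python3 -m jog '[[[0,2.5,0],0],[[0.1,5,0],0],[[0.1,7,0],0],[[0.1,9,0],0],[[0.1,10,0],0],[[0.1,10,0],0]]' 0 
python3 - <<'E'
from h import *
a=np.linspace(0,6.3,60);out=[]
t=manip.sense()["tcp_pos"];print(t)
for n in("top","side"):
    s,K=snap(n);im=cv2.resize(s["frame"][:,:,::-1],None,fx=4,fy=4)
    q=lambda P:((proj(s,K,P)+.5)*4-.5).astype(int)
    for z in(.239,.299):cv2.polylines(im,[q(np.c_[.537+.01*np.cos(a),-.2+.01*np.sin(a),0*a+z])],1,(0,255,0),1)
    cv2.polylines(im,[q([[t[0]+i*.011,t[1]+j*.0145,t[2]] for i,j in((1,1),(1,-1),(-1,-1),(-1,1))])],1,(0,0,255),1)
    u,w=q([[.55,-.17,.26]])[0];out.append(im[w-220:w+220,u-200:u+200])
cv2.imwrite("pics/d.png",np.hstack(out))
E
```

```text
t: 3.62
tcp_pos: [0.5757, -0.188, 0.2583]
tool_rot: [-0.706, 0.002, 0.002, 0.708]
force: [-0.6, 0.4, 0.4]
finger_gap: 0.001
[ 0.5756616  -0.18802947  0.2583081 ]
```

View pics/d.png

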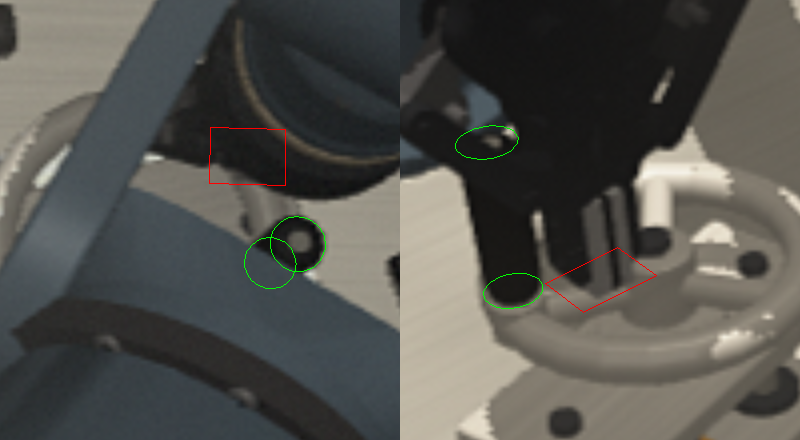

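The handle overlay fits. The fingertips are beside the handle on its +x side, about 10 mm clear of it and above the rim. Next I'll tabulate the finger circle.

```bash
cat > tab.py <<'E'
import numpy as np
from scipy.optimize import brentq
C=np.array([.546,-.148])
def gap(phi,f):
    h=C+.053*np.array([np.cos(phi),np.sin(phi)]); d=np.maximum(np.abs(h-f)-[.011,.0145],0); return np.hypot(*d)-.0105
def lagphi(th):
    f=C+.053*np.array([np.cos(th),np.sin(th)])
    return brentq(gap,th-.1,th-1,args=(f,))
if __name__=="__main__":
    S=np.array([.5757,-.188])
    for t in range(-60,-450,-8):
        th=np.radians(t);f=C+.053*np.array([np.cos(th),np.sin(th)]);d=(f-S)*100
        print(t,"[[%.1f,0,%.1f],0]"%(d[0],d[1]),"handle turned %.0f"%(-99.5-np.degrees(lagphi(th))))
E
python3 tab.py
```

```text
-60 [[-0.3,0,-0.6],0] handle turned -15
-68 [[-1.0,0,-0.9],0] handle turned -8
-76 [[-1.7,0,-1.1],0] handle turned -0
-84 [[-2.4,0,-1.3],0] handle turned 8
-92 [[-3.2,0,-1.3],0] handle turned 17
-100 [[-3.9,0,-1.2],0] handle turned 26
-108 [[-4.6,0,-1.0],0] handle turned 36
-116 [[-5.3,0,-0.8],0] handle turned 47
-124 [[-5.9,0,-0.4],0] handle turned 56
-132 [[-6.5,0,0.1],0] handle turned 64
-140 [[-7.0,0,0.6],0] handle turned 71
-148 [[-7.5,0,1.2],0] handle turned 77
-156 [[-7.8,0,1.8],0] handle turned 84
-164 [[-8.1,0,2.5],0] handle turned 92
-172 [[-8.2,0,3.3],0] handle turned 100
-180 [[-8.3,0,4.0],0] handle turned 109
-188 [[-8.2,0,4.7],0] handle turned 118
-196 [[-8.1,0,5.5],0] handle turned 128
-204 [[-7.8,0,6.2],0] handle turned 136
-212 [[-7.5,0,6.8],0] handle turned 143
-220 [[-7.0,0,7.4],0] handle turned 149
-228 [[-6.5,0,7.9],0] handle turned 155
-236 [[-5.9,0,8.4],0] handle turned 162
-244 [[-5.3,0,8.8],0] handle turned 169
-252 [[-4.6,0,9.0],0] handle turned 176
-260 [[-3.9,0,9.2],0] handle turned 184
-268 [[-3.2,0,9.3],0] handle turned 192
-276 [[-2.4,0,9.3],0] handle turned 201
-284 [[-1.7,0,9.1],0] handle turned 211
-292 [[-1.0,0,8.9],0] handle turned 222
-300 [[-0.3,0,8.6],0] handle turned 231
-308 [[0.3,0,8.2],0] handle turned 240
-316 [[0.8,0,7.7],0] handle turned 247
-324 [[1.3,0,7.1],0] handle turned 254
-332 [[1.7,0,6.5],0] handle turned 261
-340 [[2.0,0,5.8],0] handle turned 268
-348 [[2.2,0,5.1],0] handle turned 276
-356 [[2.3,0,4.4],0] handle turned 284
-364 [[2.3,0,3.6],0] handle turned 293
-372 [[2.2,0,2.9],0] handle turned 303
-380 [[2.0,0,2.2],0] handle turned 312
-388 [[1.7,0,1.5],0] handle turned 320
-396 [[1.3,0,0.9],0] handle turned 326
-404 [[0.8,0,0.3],0] handle turned 332
-412 [[0.3,0,-0.2],0] handle turned 338
-420 [[-0.3,0,-0.6],0] handle turned 345
-428 [[-1.0,0,-0.9],0] handle turned 352
-436 [[-1.7,0,-1.1],0] handle turned 360
-444 [[-2.4,0,-1.3],0] handle turned 368
```

```bash
python3 -m jog '[[[-0.3,0,-0.6],0],[[-1.0,0,-0.9],0],[[-1.4,0,-1.0],0],[[-1.7,0,-1.1],0],[[-2.1,0,-1.2],0],[[-2.4,0,-1.3],0],[[-2.8,0,-1.3],0],[[-3.2,0,-1.3],0],[[-3.9,0,-1.2],0],[[-4.6,0,-1.0],0],[[-5.3,0,-0.8],0],[[-5.9,0,-0.4],0],[[-6.5,0,0.1],0],[[-7.0,0,0.6],0],[[-7.5,0,1.2],0],[[-7.8,0,1.8],0],[[-8.1,0,2.5],0],[[-8.2,0,3.3],0],[[-8.3,0,4.0],0],[[-8.3,0,4.0],0]]' 0
python3 - <<'E'
from h import *
st=manip.sense();t=st["tcp_pos"];print(st["q"].round(2) if hasattr(st["q"],"round") else st["q"]);out=[]
for n in("top","side"):
    s,K=snap(n);im=cv2.resize(s["frame"][:,:,::-1],None,fx=4,fy=4)
    q=lambda P:((proj(s,K,P)+.5)*4-.5).astype(int)
    cv2.polylines(im,[q([[t[0]+i*.011,t[1]+j*.0145,t[2]] for i,j in((1,1),(1,-1),(-1,-1),(-1,1))])],1,(0,0,255),1)
    u,w=q([[.53,-.14,.26]])[0];out.append(im[w-250:w+250,u-200:u+200])
cv2.imwrite("pics/e.png",np.hstack(out))
E
```

```text
t: 5.38
tcp_pos: [0.4934, -0.1483, 0.2611]
tool_rot: [-0.706, 0.001, 0.001, 0.708]
force: [-0.2, -0.8, 2.1]
finger_gap: -0.006
[-0.51  0.34  1.67  0.    1.13 -2.08]
```

View pics/e.png

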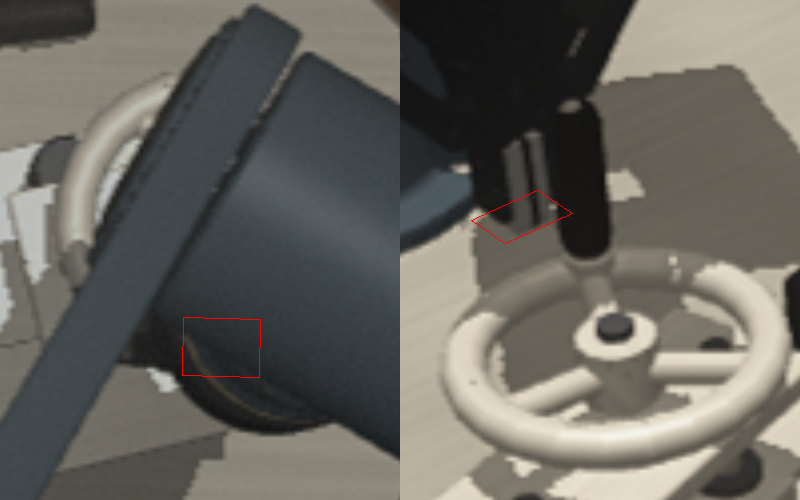

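The handle has gone about 110° round, with the fingertips (about (520,190) in the side crop) behind it as planned. Continuing.

```bash
python3 -m jog '[[[0.1,0,0.7],0],[[0.2,0,1.5],0],[[0.5,0,2.2],0],[[0.8,0,2.8],0],[[1.3,0,3.4],0],[[1.8,0,3.9],0],[[2.4,0,4.4],0],[[3.0,0,4.8],0],[[3.7,0,5.0],0],[[4.4,0,5.2],0],[[5.1,0,5.3],0],[[5.9,0,5.3],0],[[6.6,0,5.1],0],[[7.3,0,4.9],0],[[8.0,0,4.6],0],[[8.6,0,4.2],0],[[9.1,0,3.7],0],[[9.6,0,3.1],0],[[10.0,0,2.5],0],[[10.0,0,2.5],0]]' 0
python3 - <<'E'
from h import *
st=manip.sense();t=st["tcp_pos"];print(np.round(st["q"],2));out=[]
for n in("top","side"):
    s,K=snap(n);im=cv2.resize(s["frame"][:,:,::-1],None,fx=4,fy=4)
    q=lambda P:((proj(s,K,P)+.5)*4-.5).astype(int)
    cv2.polylines(im,[q([[t[0]+i*.011,t[1]+j*.0145,t[2]] for i,j in((1,1),(1,-1),(-1,-1),(-1,1))])],1,(0,0,255),1)
    u,w=q([[.55,-.15,.26]])[0];out.append(im[w-250:w+250,u-200:u+200])
cv2.imwrite("pics/f.png",np.hstack(out))
E
```

```text
t: 7.15
tcp_pos: [0.5965, -0.1275, 0.2616]
tool_rot: [0.708, 0.001, 0.002, -0.707]
force: [0.3, 0.8, 0.6]
finger_gap: 0.0
[-0.39  0.47  1.44 -0.    1.22 -1.96]
```

View pics/f.png

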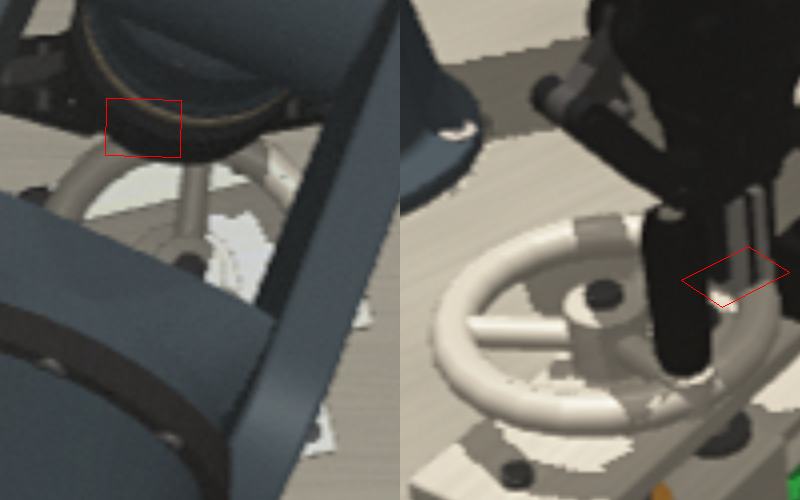

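The handle is near 260°, with the fingers still behind it. I'll push on to about 345°, then measure.

```bash
python3 -m jog '[[[0.3,0,-0.7],0],[[0.5,0,-1.4],0],[[0.6,0,-2.1],0],[[0.6,0,-2.5],0],[[0.6,0,-2.9],0],[[0.5,0,-3.6],0],[[0.3,0,-4.3],0],[[0.2,0,-4.7],0],[[0,0,-5.0],0],[[-0.2,0,-5.3],0],[[-0.4,0,-5.6],0],[[-0.7,0,-5.9],0],[[-0.9,0,-6.2],0],[[-1.2,0,-6.5],0],[[-1.4,0,-6.7],0],[[-1.7,0,-6.9],0],[[-2.0,0,-7.1],0],[[-2.0,0,-7.1],0],[[-2.0,0,-7.1],0]]' 0
python3 - <<'E'
from h import *
st=manip.sense();t=st["tcp_pos"];out=[]
s,K=snap("side")
for im in(cv2.imread("pics/side0.png"),s["frame"][:,:,::-1]):
    im=cv2.resize(im,None,fx=4,fy=4)
    q=lambda P:((proj(s,K,P)+.5)*4-.5).astype(int)
    a=np.linspace(0,6.3,60)
    for d in(0,-15):
        p=np.radians(-99.5-d*-1+(-0)) if d==0 else np.radians(-99.5+15)
        x,y=.546+.053*np.cos(p),-.148+.053*np.sin(p)
        for z in(.239,.299):cv2.polylines(im,[q(np.c_[x+.01*np.cos(a),y+.01*np.sin(a),0*a+z])],1,(0,255,0) if d==0 else (0,0,255),1)
    u,w=q([[.55,-.17,.26]])[0];out.append(im[w-220:w+220,u-200:u+200])
cv2.imwrite("pics/g.png",np.hstack(out))
E
```

```text
t: 8.83
tcp_pos: [0.5735, -0.1968, 0.2612]
tool_rot: [-0.707, 0.001, 0.0, 0.707]
force: [0.5, -0.9, 0.3]
finger_gap: 0.001
```

View pics/g.png

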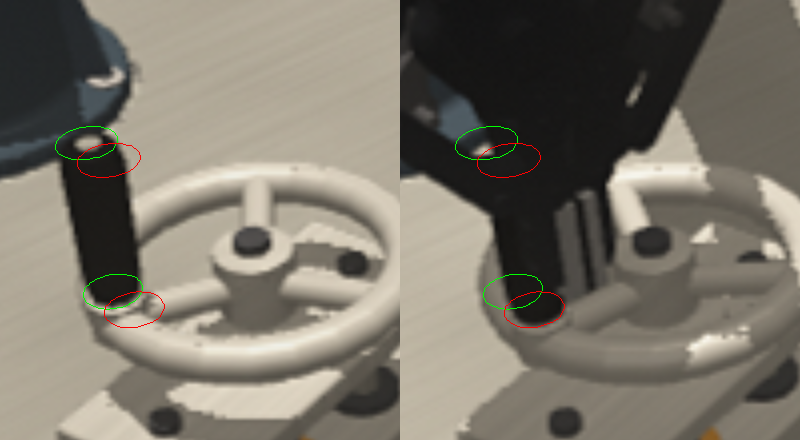

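The handle foot is at (534,313), about 15° short of its start at (512,297), as predicted. I'll push the last 14 mm, back away, rise, and clear the view.

```bash
python3 -m jog '[[[-0.3,0,-0.2],0],[[-0.7,0,-0.3],0],[[-1.1,0,-0.3],0],[[-1.4,0,-0.3],0],[[-1.4,0,-0.3],0],[[-1.4,0,-0.3],0],[[-0.8,0,-0.2],0],[[0,0,0],0],[[1,0,0.3],0],[[1,0,0.3],0],[[1,-3,0.3],0],[[1,-6,0.3],0],[[1,-9,0.3],0],[[1,-11,0.3],0],[[1,-11,4],0],[[1,-11,8],0],[[1,-11,12],0],[[1,-11,16],0],[[1,-11,20],0],[[1,-11,20],0]]' 0 && python3 -m jog '[[[0,0,4],0],[[0,0,8],0],[[0,0,12],0],[[0,0,16],0],[[0,0,18],0],[[0,0,18],0],[[0,0,18],0]]' 0
python3 - <<'E'
from h import *
out=[]
for n in("top","side"):
  s,K=snap(n);save(s,n+"1");b=cv2.imread(f"pics/{n}0.png");c=s["frame"][:,:,::-1]
  q=lambda P:((proj(s,K,P)+.5)*5-.5).astype(int);u,w=q([[.54,-.19,.26]])[0]
  for im in(b,c): out.append(cv2.resize(im,None,fx=5,fy=5)[w-150:w+150,u-200:u+200])
cv2.imwrite("pics/i.png",np.vstack([np.hstack(out[:2]),np.hstack(out[2:])]))
E
```

```text
t: 10.55
tcp_pos: [0.5835, 0.0108, 0.3715]
tool_rot: [-0.706, -0.002, 0.003, 0.709]
force: [0.3, 0.1, -0.2]
finger_gap: 0.001
t: 11.13
tcp_pos: [0.5844, 0.1843, 0.3709]
tool_rot: [0.707, 0.0, -0.001, -0.707]
force: [0.6, -0.8, -0.3]
finger_gap: -0.002
```

View pics/i.png

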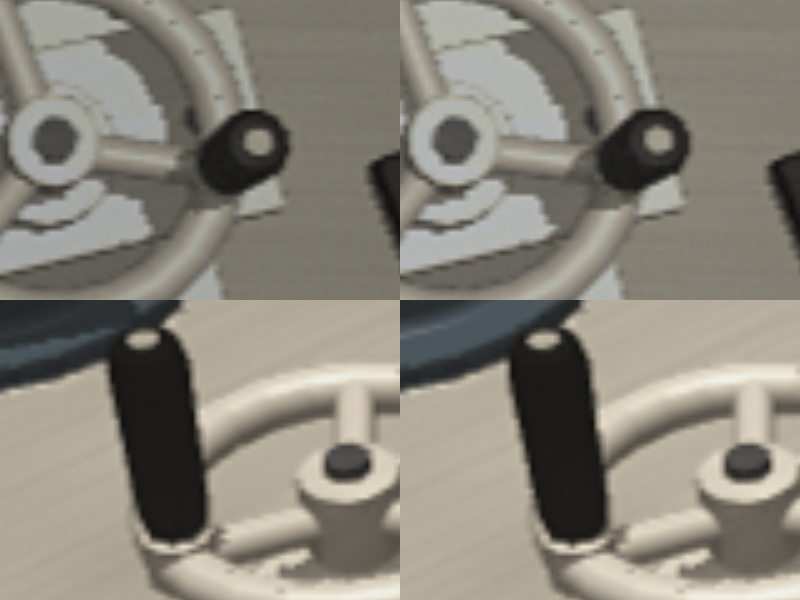

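In both views the handle is within about 1 px (1–2 mm) of where it started. Last, I'll check numerically that the loose things haven't moved, then hand in.

```bash
python3 - <<'E'
from h import *
from station import workorder
a=cv2.imread("pics/top0.png",0);b=cv2.imread("pics/top1.png",0)
ok=True
for n,(x0,y0,x1,y1) in dict(calc=(440,235,515,328),carton=(414,165,464,216),driver=(250,185,352,214),handle=(408,240,428,262)).items():
    r=cv2.minMaxLoc(cv2.matchTemplate(b[y0-8:y1+8,x0-8:x1+8],a[y0:y1,x0:x1],5));print(n,r[1],np.array(r[3])-8)
a=cv2.imread("pics/side0.png",0);b=cv2.imread("pics/side1.png",0)
for n,(x0,y0,x1,y1) in dict(lens=(297,300,322,340),handle=(206,192,230,242)).items():
    r=cv2.minMaxLoc(cv2.matchTemplate(b[y0-8:y1+8,x0-8:x1+8],a[y0:y1,x0:x1],5));print(n,r[1],np.array(r[3])-8)
print(np.round(manip.sense()["qd"],3)); workorder.sign_off()
E
```

```text
calc 0.9987462162971497 [0 0]
carton 0.9976856112480164 [0 0]
driver 0.9986816644668579 [0 0]
handle 0.9689560532569885 [0 0]
lens 0.9992673397064209 [0 0]
handle 0.9926220178604126 [0 0]
[-0.019 -0.005  0.004  0.003 -0.     0.003]
the job is handed in; nothing more can be done
```

I pushed the hand wheel one full clockwise turn by its handle with the shut fingertips. Then I backed the hand off and moved it away from the stand, and handed the job in at about 11 s on the robot's clock. `sign_off` gave no verdict.

- **Handle:** it matches its starting picture with 0 px shift in both views, and by eye it is within about 1–2 mm of its start.
- **Turn count:** pictures along the way showed the handle at about 110°, 260° and 345°, with the fingers behind it each time. So the return to the start is exactly one turn.
- **Loose things:** the calculator, carton, screwdriver and spare lens all match their starting pictures with 0 px shift.
- **Not measured:** I did not measure the 8 mm camera lift; it follows from the single turn. I also did not read the contact force while pushing, only at the end of each move.
- **Disagreement:** the automatic rim fit was 3–4 mm off for the wheel centre. I corrected it by hand from the overlay, and later pictures agreed with the corrected value.

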